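# Flip a coaster over against the serving ledge

### The job

One coaster lies cork side up on the steel tray. With the fingertips, push it against the front edge of the raised wooden ledge and keep pushing so that it tips up at that edge and flips over onto the ledge, face up; then push it on until it lies flat and square on the ledge with nothing hanging over the front edge. Only push it, never pick it up or carry it, and leave everything else on the bar where it is.

Things in the scene. Friction and masses are not known exactly. Their poses are not given: they have to be found in the camera images.
- station: Fixed bar station. Origin on the work surface under the middle of the front edge of its raised red-brown wooden ledge; x points away from the robot across the ledge, y along that edge, z up; yaw varies. Ledge: x 0 to 160 mm, y -350 to 350, top at z = 20 mm, low rail at x = 152. In front, flat steel tray: x -250 to 0, floor at z = 4 (so the edge is an upright 16 mm step), rim 12 mm high.
- coaster: The coaster to flip: rigid square board 96 x 96 x 9 mm, about 0.1 kg, tan cork on one side, dark blue face with a steel ring on the other. Starts flat on the tray, cork up. Origin: centre of the blue face. z points out of the cork: up at first, down once flipped; x, y lie along its sides, at first within 15 degrees of the station's. Friction with tray, ledge and fingers is moderate to high.
- coaster_mid (a point): Centre of that coaster, half-way through its 9 mm thickness; axes as those of the coaster. While it is pressed against the ledge by a fingertip on its near side, friction lets that side rise with the fingertip.
- other_coaster: A second, equal coaster that already lies face up (steel ring showing) on the other half of the tray; leave it. Origin: centre of its underside.
- tumbler: Clear glass tumbler, 74 mm wide, 88 mm high, standing on the ledge. Origin: centre of its underside.
- shaker: Steel cocktail shaker, 80 mm wide, 193 mm high, standing on the ledge. Origin: centre of its underside.
- bitters: Small amber bottle with a yellow cap, 52 mm wide, 135 mm high, standing on the ledge. Origin: centre of its underside.
- jigger: Copper double-cone measure, 46 mm wide, 80 mm high, standing near the right end of the tray. Origin: centre of its underside.
- shot_glass: Clear shot glass, 48 mm wide, 58 mm high, standing near the left end of the tray. Origin: centre of its underside.
- opener: Bottle opener with a green handle, about 145 mm long, 28 mm wide and 27 mm high, lying along its x axis in the middle of the tray between the coasters. Origin: under its middle, at the tray floor.
Not all that is in view belongs to the job. What is shaped like the coaster but purple, red or turquoise is not meant.

How it is judged (in metres and radians):
On the way, in this order (a step that is already met when the one before it is completed fails the run):
1. the coaster, still flat and cork up, has been pushed up against the front edge of the ledge (x of coaster_mid in the frame of station between -0.06 and -0.03 m and angle between coaster's own z axis and vertical below 0.2 rad).
2. it stands steeply on its far side, in the angle between tray and ledge (angle between coaster's own z axis and vertical between 1.1 and 1.9 rad and x of coaster_mid in the frame of station between -0.045 and 0.025 m and z of coaster_mid in the frame of station between 0.035 and 0.07 m), for 0.05 s.
3. it has flipped over and lies face up on the ledge (angle between coaster's own z axis and vertical above 2.9 rad and x of coaster_mid in the frame of station above 0.01 m and z of coaster_mid in the frame of station below 0.032 m), for 0.1 s.
At the end, for the whole second after the job is handed in: The coaster lies at rest, flat on the ledge (within 0.1 rad), cork down and face up, square to the front edge within 0.15 rad, its centre at least 44.5 mm behind the front edge (that is, its front side hangs over by no more than about 3 mm) and in front of the rail (angle between coaster's own z axis and vertical above 3.04 rad and x of coaster_mid in the frame of station between 0.0445 and 0.108 m and z of coaster_mid in the frame of station between 0.021 and 0.028 m and y of coaster_mid in the frame of station between -0.3 and 0.3 m and angle between the x axis of coaster and the x axis of station, either way round below 0.15 rad and linear speed of coaster below 0.01 m/s and angular speed of coaster below 0.1 rad/s); the robot touches nothing.
It fails at once if the coaster is lifted while it lies flat, cork up (angle between coaster's own z axis and vertical below 0.25 rad and z of coaster_mid in the frame of station above 0.03 m).
It fails at once if the coaster is lifted clear of tray and ledge (z of coaster_mid in the frame of station above 0.075 m).
It fails at once if the coaster is lifted off the ledge after the flip (angle between coaster's own z axis and vertical above 2.9 rad and z of coaster_mid in the frame of station above 0.045 m).
It fails at once if the coaster is tipped up or carried tilted away from the ledge's front edge (angle between coaster's own z axis and vertical between 0.5 and 2.6 rad and (x of coaster_mid in the frame of station below -0.065 m or x of coaster_mid in the frame of station above 0.07 m)).
It fails at once if anything else on the bar is shifted by more than 15 mm or knocked over (distance of any of other_coaster, tumbler, shaker, bitters, jigger, shot_glass, opener from where it was at the start of the episode above 0.015 m or angle between any of other_coaster, tumbler, shaker, bitters, jigger, shot_glass, opener's own z axis and vertical above 0.3 rad).
It also fails if it takes over 48 s, if anything falls off the work surface, if the arm or the gripper's body presses on something with over 40 N, if the wrist force passes 120 N, or if a joint passes its speed limit or range.

### The arm

A 7-joint arm with a two-finger parallel gripper is mounted at the origin on the work surface. World frame = base frame: x ahead of the robot, y to its left, z up, the work surface at z = 0. Lengths are in mm, angles in rad, forces in N, time in s.
With the tool pointing down it reaches from about 400 to 875 mm from the base axis. Payload 4.4 kg.
Tool frame: the origin (TCP) lies at the very end of the fingers, on their centre line; the grasp point (between the pads) lies 19 mm behind it; y points along the fingers, z is the direction in which the jaws open and shut, and the axes are right-handed (so a half turn about y gives the same grasp; the last joint's range is limited). The gripper opens to 85 mm and grips with 20 to 120 N. Pads are 22 mm wide; open, the fingers measure 114 mm over their backs; the gripper's body (76 mm by 85 mm) begins 54 mm behind the grasp point. The pads swing forward as they close: fully open they stand 13 mm farther back than shut.
Start: joints at [1.15, 0.628, 0.038, 1.517, -0.027, 0.996, -0.02], TCP at [225.841, -609.52, 200.813] pointing down, gripper open.
Joint ranges: [-3.06, 3.06], [-0.37, 2.12], [-1.25, 1.32], [0.18, 2.47], [-1.1, 4.24], [0.23, 1.98], [-2.94, 2.94]. Speed limits (rad/s): [2.57, 2.57, 3.14, 3.14, 3.14, 3.14, 3.14].

### API

Orientations are given as [roll, pitch, yaw] about the fixed x, y, z axes, in that order (R = Rz(yaw) Ry(pitch) Rx(roll)).
In Python, from cell import read_state, get_image, finish_job gives the robot as it stands. The module is installed in compiled form; this text tells all that it offers.
- The arm moves only by the tool servo_tool, never from a script. Its argument "increments" is a list of rows, each an object of numbers: "dx", "dy", "dz": the shift along the world's x, y, z in cm; "ax", "ay", "az": the turn, a rotation vector about the world's x, y, z in rad; "claw": the closure, from -1 (fully open) to 1 (shut). A call has 1 to 8 rows; each row is the pose to reach, as a shift and turn from the pose commanded when the call began; what a row does not reach only later rows make up. A row lasts 1/12 s, in which the tool goes at most 41.7 mm and 7.16 degrees, less where a joint would pass 70% of its speed; a pose out of reach is approached as far as the arm can. A call with a gripper value outside its range is refused whole. The fingers move at their own pace and stop on an object; the grip force is fixed at half the most. Time passes only in rows, so rows that repeat a pose let the fingers close. It gives the time, the measured TCP pose, the force and the opening at its end, in the units of the state.
- read_state(): the state, without advancing time (a new reading comes with each control period).
- get_image(name): name is "side" or "top"; returns a dict with "color" (480x640x3 uint8, red, green, blue), "fov_y" (degrees; the focal length in pixels is half the picture's height over the tangent of half this angle, whatever the lens; pixels are square), "cx", "cy" (the principal point, pixels), "R" (3x3) and "t" (3): a world point X has camera coordinates R X + t. Camera axes: x right, y down, z forward; pixel columns grow to the right and rows downward; lengths in mm; the calibration is good to about 2 mm. A picture is of the moment at which its call begins. There is no depth.
- finish_job(): hands the job in, once; it reports no verdict.
The state is a dict: "clock": time; "qpos": joint angles; "qd": joint speeds; "tau": joint torques, N m; "eef_pos": TCP position; "tool_rot": TCP orientation; "force": force on the tool from outside, world axes, zero at the start; "torque": the same for the moment, N m; "width": finger opening in mm.
Only numpy, scipy, OpenCV 4.12 (cv2) and the standard library are available. Lean on these libraries where they do the work, as an engineer would, in place of code of your own. Each camera call takes 0.05 s, during which the arm holds its last target.

## Working session

There is one attempt and no reset: what is moved stays moved. The work goes in short steps, Python scripts to look and compute and a tool call to move; the robot and the scene stay as the last step left them, time stands still between calls to the robot, and variables do not carry over. Pictures are saved under pics/ and viewed, and the job is handed in when it is done.

Besides the shell and the picture viewer there is one more tool, called after "Call:" as name(argument=value, ...) on one line, values as JSON. servo_tool: Moves the arm, as the interface text tells. Its arguments: {"type":"object","properties":{"increments":{"type":"array","items":{"type":"object","properties":{"dx":{"type":"number"},"dy":{"type":"number"},"dz":{"type":"number"},"ax":{"type":"number"},"ay":{"type":"number"},"az":{"type":"number"},"claw":{"type":"number"}}}}},"required":["increments"]}

```bash
mkdir -p pics
cat > h.py <<'E'
import numpy as np, cv2
from cell import read_state, get_image, finish_job
def snap(n,f):
    d=get_image(n); cv2.imwrite(f'pics/{f}.png',d['color'][:,:,::-1]); np.savez(f'pics/{f}.npz',**{k:v for k,v in d.items()}); return d
def cam(d):
    f=240/np.tan(np.radians(float(d['fov_y']))/2); return f,float(d['cx']),float(d['cy']),np.array(d['R']),np.array(d['t'])
def ray(d,u,v,z):
    f,cx,cy,R,t=cam(d); o=-R.T@t; r=R.T@np.array([(u-cx)/f,(v-cy)/f,1]); return o+r*(z-o[2])/r[2]
def proj(d,X):
    f,cx,cy,R,t=cam(d); c=R@np.array(X)+t; return f*c[0]/c[2]+cx,f*c[1]/c[2]+cy
E
python3 - <<'E'
from h import *
for n in ['top','side']:
    d=snap(n,n+'0'); print(n,[k for k in d],d['fov_y'],d['cx'],d['cy']); f,_,_,R,t=cam(d); print(R.round(3),(-R.T@t).round(1))
print(read_state())
E
```

```text
top ['color', 'fov_y', 'cx', 'cy', 'R', 't'] 52.59475800773009 318.2062803540589 237.37164790875542
[[-0.015 -1.    -0.021]
 [-0.986  0.018 -0.167]
 [ 0.167  0.019 -0.986]] [ 286.9   86.  1172.8]
side ['color', 'fov_y', 'cx', 'cy', 'R', 't'] 46.69767163066484 324.3189900025971 242.54187805252846
[[-0.978 -0.209 -0.009]
 [-0.113  0.564 -0.818]
 [ 0.176 -0.799 -0.575]] [ 277.9 1106.7  787.9]
{'clock': 0.1, 'qpos': array([ 1.15021615,  0.62925947,  0.03844031,  1.51824534, -0.02699134,
        0.99630137, -0.01997637]), 'qd': array([-0.00073051, -0.00132696, -0.00062539, -0.00273743, -0.00086824,
        0.00051551,  0.00081315]), 'tau': array([ 3.12831595e-03, -5.64536726e+01,  1.23024948e+00, -1.93975604e+01,
        1.12812436e-02,  5.35844461e-03, -8.01784580e-06]), 'eef_pos': array([ 225.61973964, -608.94607078,  199.98447096]), 'tool_rot': array([-1.57249190e+00, -2.15156576e-05, -2.78678001e+00]), 'force': array([-0.37770032,  0.22426055, -0.25359368]), 'torque': array([0.03212123, 0.04383487, 0.00756682]), 'width': 85.44496739930835}
```

View pics/top0.png

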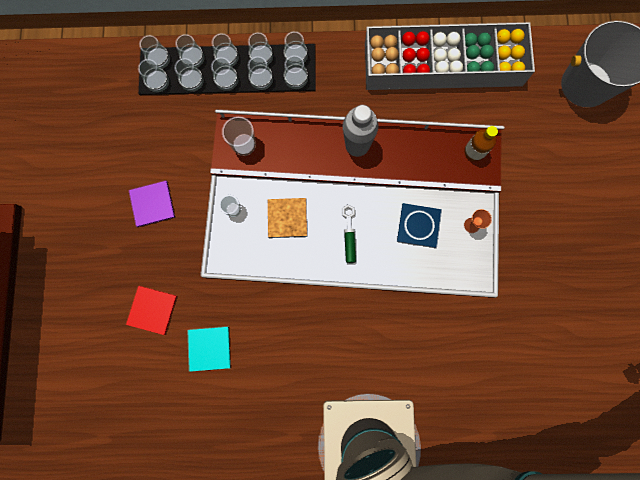

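View pics/side0.png

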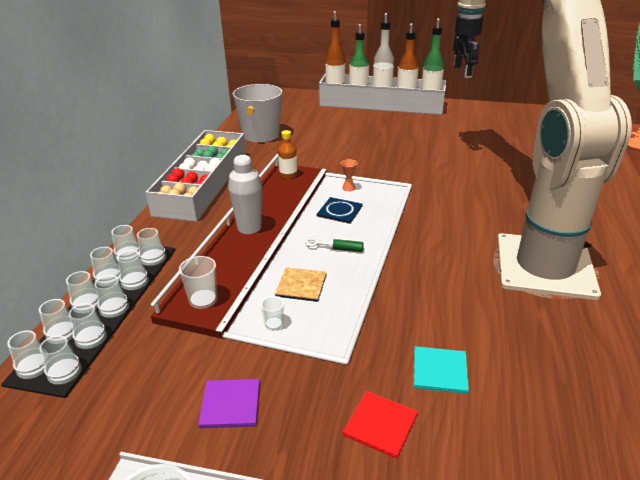

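The top view shows the cork coaster at about (287,217). The ledge's front edge runs from about (213,174) to (501,188), the opener is at (349,235), the shot glass at (231,207), the tumbler at (240,138) and the shaker at (360,130). Next I'll measure the coaster and the edge.

Run:
```python
from h import *
T=dict(np.load('pics/top0.npz'));S=dict(np.load('pics/side0.npz'))
quads={}
for n,d in (('top',T),('side',S)):
    c=d['color']; hsv=cv2.cvtColor(c,cv2.COLOR_RGB2HSV)
    m=cv2.inRange(hsv,(10,80,120),(25,255,255))
    roi=np.zeros_like(m)
    if n=='top': roi[185:250,255:320]=255
    else: roi[260:305,270:335]=255
    m=cv2.morphologyEx(m&roi,cv2.MORPH_CLOSE,np.ones((3,3)))
    cs=max(cv2.findContours(m,cv2.RETR_EXTERNAL,cv2.CHAIN_APPROX_NONE)[0],key=cv2.contourArea)
    r=cv2.minAreaRect(cs); M=cv2.moments(cs); print(n,cv2.contourArea(cs),r,M['m10']/M['m00'],M['m01']/M['m00'])
    ap=cv2.approxPolyDP(cv2.convexHull(cs),4,True)[:,0]; print(ap)
    P=np.array([ray(d,u,v,13)[:2] for u,v in ap]); print(P.round(1), P.mean(0)); print(np.linalg.norm(np.roll(P,-1,0)-P,axis=1), np.degrees(np.arctan2(*(np.roll(P,-1,0)-P).T[::-1])))
    c0=M['m10']/M['m00'],M['m01']/M['m00']; print('ctr',ray(d,*c0,13)); quads[n]=(d,c0)
# triangulate
A=[];b=[]
for d,(u,v) in quads.values():
    f,cx,cy,R,t=cam(d); 
    for r,w in ((0,(u-cx)/f),(1,(v-cy)/f)):
        A.append(R[r]-w*R[2]); b.append(w*t[2]-t[r])
print('tri',np.linalg.lstsq(np.array(A),np.array(b),rcond=None)[0])
for n,d,a,s in (('top',T,(200,100,310,150),3),('side',S,(150,160,270,200),3)):
    pass
cv2.imwrite('pics/t1.png',cv2.resize(T['color'][95:305,190:510,::-1],None,fx=2.5,fy=2.5,interpolation=2))
cv2.imwrite('pics/s1.png',cv2.resize(S['color'][160:360,150:420,::-1],None,fx=2.9,fy=2.9,interpolation=2))
```

```text
top 1380.5 ((287.0, 217.0), (38.0, 38.0), 90.0) 286.72159845466615 217.1567065073041
[[305 198]
 [306 235]
 [268 236]
 [268 199]]
[[581.9 138.9]
 [489.6 137.4]
 [488.8 229.8]
 [581.2 230.1]] [535.39964272 184.06363511]
[92.35255109 92.39234343 92.40741511 91.13951637] [-1.79071255e+02  9.04792621e+01  1.51664632e-01 -8.95560657e+01]
ctr [534.70979519 184.10119666  13.        ]
side 1143.0 ((300.10498046875, 282.6339416503906), (47.59105682373047, 28.608781814575195), 6.911226749420166) 300.6759988334791 282.9066783318752
[[285 268]
 [325 272]
 [318 297]
 [275 294]]
[[581.5 146.6]
 [489.1 143.1]
 [485.9 230.1]
 [578.4 238.8]] [533.70088234 189.63275754]
[92.43733764 87.0881613  92.92597868 92.21533183] [-177.79323184   92.13884087    5.369015    -88.0730739 ]
ctr [533.46931166 191.49907291  13.        ]
tri [535.67809405 184.56571859   7.16831194]
```

View pics/t1.png

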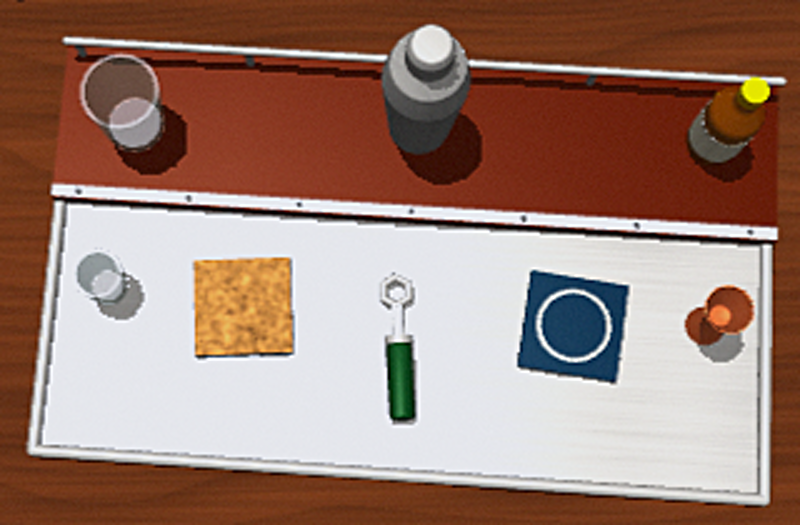

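View pics/s1.png

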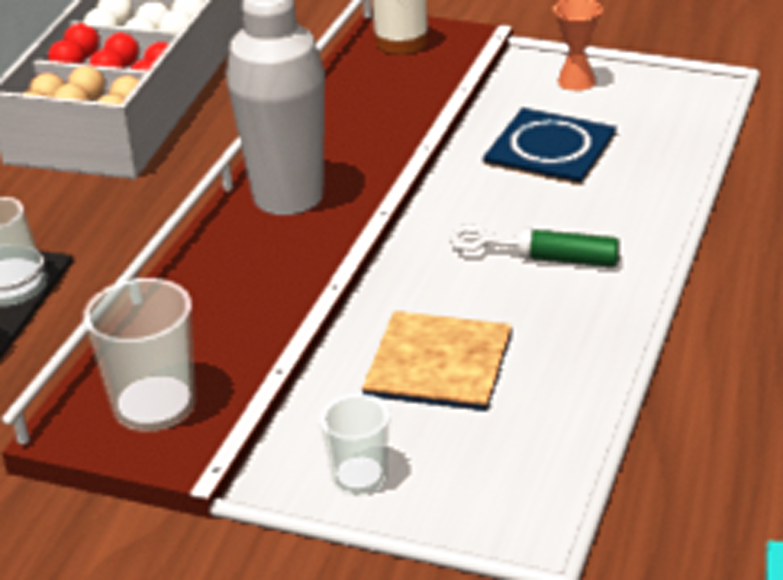

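Run:
```python
from h import *
T=dict(np.load('pics/top0.npz'));S=dict(np.load('pics/side0.npz'))
# top: front lower transition of white nosing -> dark line below, per column
g=cv2.cvtColor(T['color'],cv2.COLOR_RGB2GRAY).astype(float)
pts=[]
for u in range(218,495,4):
    v0=174+(u-213)*(188-174)/288
    col=g[int(v0)-6:int(v0)+9,u]
    k=np.argmin(np.diff(col)); pts.append((u,int(v0)-6+k+0.5))
    if u in(218,350): print(u,int(v0)-6,col.astype(int))
pts=np.array(pts)
l=cv2.fitLine(pts.astype(np.float32),cv2.DIST_HUBER,0,.01,.01).ravel(); print(l)
r=(pts[:,1]-l[3])*l[0]-(pts[:,0]-l[2])*l[1]; print('res',np.abs(r).max())
f=lambda u:(u,l[3]+(u-l[2])*l[1]/l[0])
for z in(20,):
    a,b=ray(T,*f(213),z),ray(T,*f(500),z); print('top edge',a,b,np.linalg.norm(a-b))
# side
a,b=ray(S,150+212/2.9,160+500/2.9,20),ray(S,150+512/2.9,160+33/2.9,20); print('side edge',a,b,np.linalg.norm(a-b))
for n,(u,v) in dict(tumbler=(135,123),shaker=(418,130),shot=(108,287)).items():
    print(n,ray(T,190+u/2.5,95+v/2.5,4 if n=='shot' else 20))
for n,(u,v) in dict(tumbler=(153,403),shaker=(288,192),shot=(360,475)).items():
    print(n,ray(S,150+u/2.9,160+v/2.9,4 if n=='shot' else 20))
print(ray(T,190+399/2.5,95+290/2.5,10),ray(T,190+402/2.5,95+418/2.5,10))
```

```text
218 168 [110 251 238 237 244 190  10   3 120 254 238 233 234 233 233]
350 174 [ 75  65 102 247 235 234 239 222  15  14 104 150 247 234 230]
[9.9812222e-01 6.1253656e-02 3.5600000e+02 1.8184286e+02]
res 0.5189196471183095
top edge [648.16915189 365.8062722   20.        ] [ 588.94686697 -335.27760737   20.        ] 703.5807595631493
side edge [643.02451161 378.04071942  20.        ] [ 581.85878889 -316.15455629   20.        ] 696.8847296810065
tumbler [721.34951077 289.64000204  20.        ]
shaker [707.70124883   7.67528667  20.        ]
shot [557.76570708 317.422091     4.        ]
tumbler [720.40175937 292.24543093  20.        ]
shaker [712.17202185   7.38592574  20.        ]
shot [557.55945298 318.65324004   4.        ]
[547.79481933  30.15372626  10.        ] [421.7646057   30.46910101  10.        ]
```

Call:
servo_tool(increments=[{"dx":20,"dy":30,"az":-0.44,"claw":0},{"dx":20,"dy":30,"az":-0.44,"claw":0},{"dx":20,"dy":30,"az":-0.44,"claw":0},{"dx":20,"dy":30,"az":-0.44,"claw":0},{"dx":20,"dy":30,"az":-0.44,"claw":0},{"dx":20,"dy":30,"az":-0.44,"claw":0},{"dx":20,"dy":30,"az":-0.44,"claw":0},{"dx":20,"dy":30,"az":-0.44,"claw":0}])

```text
invalid input at $.increments[0]: expected keys dx, dy, dz, ax, ay, az, claw
```

Call:
servo_tool(increments=[{"dx":20,"dy":30,"dz":0,"ax":0,"ay":0,"az":-0.44,"claw":0},{"dx":20,"dy":30,"dz":0,"ax":0,"ay":0,"az":-0.44,"claw":0},{"dx":20,"dy":30,"dz":0,"ax":0,"ay":0,"az":-0.44,"claw":0},{"dx":20,"dy":30,"dz":0,"ax":0,"ay":0,"az":-0.44,"claw":0},{"dx":20,"dy":30,"dz":0,"ax":0,"ay":0,"az":-0.44,"claw":0},{"dx":20,"dy":30,"dz":0,"ax":0,"ay":0,"az":-0.44,"claw":0},{"dx":20,"dy":30,"dz":0,"ax":0,"ay":0,"az":-0.44,"claw":0},{"dx":20,"dy":30,"dz":0,"ax":0,"ay":0,"az":-0.44,"claw":0}])

```text
clock: 0.77
eef_pos: [411.3, -330.1, 200.6]
tool_rot: [-1.571, -0.0, 3.056]
force: [0.5, -0.8, 0.3]
width: 42.9
```

Call:
servo_tool(increments=[{"dx":3.5,"dy":31,"dz":0,"ax":0,"ay":0,"az":0,"claw":0},{"dx":3.5,"dy":31,"dz":0,"ax":0,"ay":0,"az":0,"claw":0},{"dx":3.5,"dy":31,"dz":0,"ax":0,"ay":0,"az":0,"claw":0},{"dx":3.5,"dy":31,"dz":0,"ax":0,"ay":0,"az":0,"claw":0},{"dx":3.5,"dy":31,"dz":0,"ax":0,"ay":0,"az":0,"claw":0},{"dx":3.5,"dy":31,"dz":0,"ax":0,"ay":0,"az":0,"claw":0},{"dx":3.5,"dy":31,"dz":0,"ax":0,"ay":0,"az":0,"claw":0},{"dx":3.5,"dy":31,"dz":0,"ax":0,"ay":0,"az":0,"claw":0}])

```text
clock: 1.43
eef_pos: [445.6, -16.5, 200.7]
tool_rot: [-1.573, -0.0, 3.062]
force: [1.0, 0.1, -1.1]
width: 42.9
```

Call:
servo_tool(increments=[{"dx":0.5,"dy":20.9,"dz":0,"ax":0,"ay":0,"az":0,"claw":0},{"dx":0.5,"dy":20.9,"dz":0,"ax":0,"ay":0,"az":0,"claw":0},{"dx":0.5,"dy":20.9,"dz":0,"ax":0,"ay":0,"az":0,"claw":0},{"dx":0.5,"dy":20.9,"dz":0,"ax":0,"ay":0,"az":0,"claw":0},{"dx":0.5,"dy":20.9,"dz":0,"ax":0,"ay":0,"az":0,"claw":0},{"dx":0.5,"dy":20.9,"dz":-3,"ax":0,"ay":0,"az":0,"claw":0},{"dx":0.5,"dy":20.9,"dz":-7,"ax":0,"ay":0,"az":0,"claw":0},{"dx":0.5,"dy":20.9,"dz":-11,"ax":0,"ay":0,"az":0,"claw":0}])

```text
clock: 2.1
eef_pos: [451.3, 188.6, 90.2]
tool_rot: [-1.573, 0.003, 3.059]
force: [0.9, -1.5, 0.1]
width: 43.0
```

Call:
servo_tool(increments=[{"dx":0,"dy":0,"dz":-4,"ax":0,"ay":0,"az":0,"claw":0},{"dx":0,"dy":0,"dz":-7,"ax":0,"ay":0,"az":0,"claw":0},{"dx":0,"dy":0,"dz":-7.8,"ax":0,"ay":0,"az":0,"claw":0},{"dx":0,"dy":0,"dz":-8,"ax":0,"ay":0,"az":0,"claw":0},{"dx":0,"dy":0,"dz":-8.1,"ax":0,"ay":0,"az":0,"claw":0},{"dx":0,"dy":0,"dz":-8.1,"ax":0,"ay":0,"az":0,"claw":0}])

```text
clock: 2.6
eef_pos: [452.0, 187.3, 11.2]
tool_rot: [-1.572, 0.002, 3.056]
force: [1.0, -0.6, 0.4]
width: 42.7
```

Run:
```python
from h import *
for n in('top','side'):
    d=snap(n,n+'1'); s=read_state()
    print(n,[np.round(proj(d,s['eef_pos']),1)],s['force'])
d=np.load('pics/side1.npz')['color'][200:350,220:420,::-1]; cv2.imwrite('pics/s2.png',cv2.resize(d,None,fx=4,fy=4,interpolation=2))
```

```text
top [array([285.6, 250.7])] [ 0.39309284 -0.73965562  0.49311386]
side [array([337.4, 286.9])] [0.4514705  0.09018753 0.55617962]
```

View pics/s2.png

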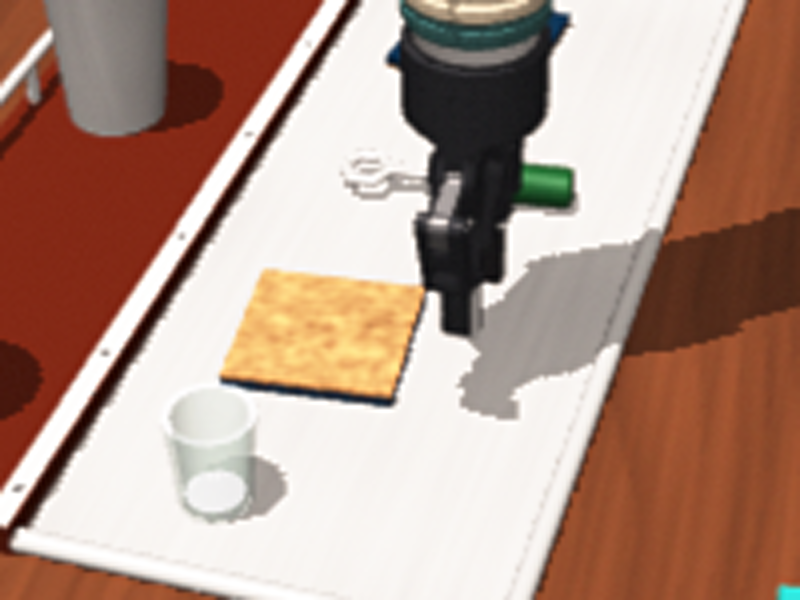

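View pics/top1.png

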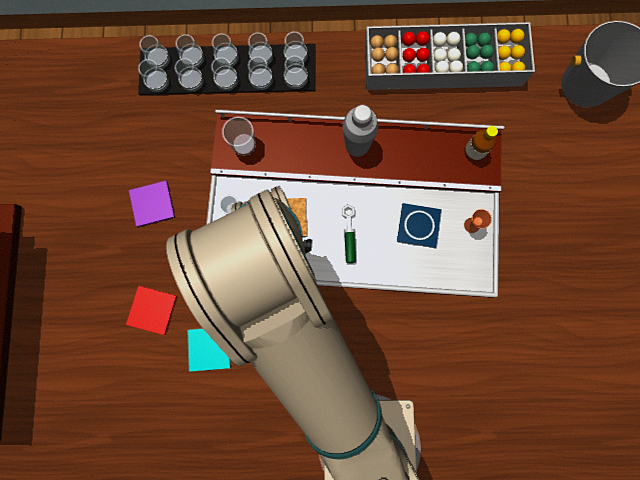

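Call:
servo_tool(increments=[{"dx":0,"dy":0,"dz":-0.3,"ax":0,"ay":0,"az":0,"claw":0},{"dx":0,"dy":0,"dz":-0.55,"ax":0,"ay":0,"az":0,"claw":0},{"dx":0,"dy":0,"dz":-0.6,"ax":0,"ay":0,"az":0,"claw":0}])

```text
clock: 2.95
eef_pos: [450.9, 186.9, 4.1]
tool_rot: [-1.571, 0.001, 3.056]
force: [-0.5, 0.3, -0.2]
width: 42.8
```

Call:
servo_tool(increments=[{"dx":0,"dy":0,"dz":-0.1,"ax":0,"ay":0,"az":0,"claw":0},{"dx":0,"dy":0,"dz":-0.15,"ax":0,"ay":0,"az":0,"claw":0}])

```text
clock: 3.12
eef_pos: [450.7, 186.8, 2.3]
tool_rot: [-1.571, -0.0, 3.056]
force: [-0.1, 0.7, 0.1]
width: 42.7
```

Call:
servo_tool(increments=[{"dx":0,"dy":0,"dz":-0.1,"ax":0,"ay":0,"az":0,"claw":0},{"dx":0,"dy":0,"dz":-0.2,"ax":0,"ay":0,"az":0,"claw":0}])

```text
clock: 3.28
eef_pos: [450.8, 186.8, 0.2]
tool_rot: [-1.571, 0.0, 3.056]
force: [1.0, 0.2, -0.7]
width: 42.7
```

Call:
servo_tool(increments=[{"dx":0,"dy":0,"dz":-0.1,"ax":0,"ay":0,"az":0,"claw":0},{"dx":0,"dy":0,"dz":-0.15,"ax":0,"ay":0,"az":0,"claw":0}])

```text
clock: 3.45
eef_pos: [450.7, 186.8, -1.4]
tool_rot: [-1.571, -0.0, 3.056]
force: [0.8, 0.4, -0.0]
width: 42.5
```

Call:
servo_tool(increments=[{"dx":0,"dy":0,"dz":-0.1,"ax":0,"ay":0,"az":0,"claw":0},{"dx":0,"dy":0,"dz":-0.15,"ax":0,"ay":0,"az":0,"claw":0}])

```text
clock: 3.62
eef_pos: [450.7, 186.8, -2.8]
tool_rot: [-1.571, -0.0, 3.056]
force: [-0.4, -0.7, 0.7]
width: 42.9
```

Call:
servo_tool(increments=[{"dx":0,"dy":0,"dz":-0.1,"ax":0,"ay":0,"az":0,"claw":0},{"dx":0,"dy":0,"dz":-0.1,"ax":0,"ay":0,"az":0,"claw":0}])

```text
clock: 3.78
eef_pos: [450.6, 186.8, -3.8]
tool_rot: [-1.571, -0.0, 3.056]
force: [0.1, 0.3, -0.2]
width: 43.0
```

Call:
servo_tool(increments=[{"dx":0,"dy":0,"dz":-0.1,"ax":0,"ay":0,"az":0,"claw":0},{"dx":0,"dy":0,"dz":-0.1,"ax":0,"ay":0,"az":0,"claw":0}])

```text
clock: 3.95
eef_pos: [450.7, 186.8, -4.8]
tool_rot: [-1.571, -0.0, 3.056]
force: [0.1, -0.0, -0.1]
width: 42.7
```

Run:
```python
from h import *
d=snap('side','side2'); s=read_state(); print(s['force'],s['eef_pos'],proj(d,s['eef_pos']),proj(d,[450.6,186.8,4]))
c=d['color'][255:305,270:360,::-1]; cv2.imwrite('pics/s3.png',cv2.resize(c,None,fx=8,fy=8,interpolation=2))
```

```text
[ 0.00067    -0.57017159  0.06101588] [450.69658021 186.78852459  -4.7492396 ] (np.float64(338.0381795061351), np.float64(292.5710478645973)) (np.float64(338.1006723515294), np.float64(289.515588724602))
```

View pics/s3.png

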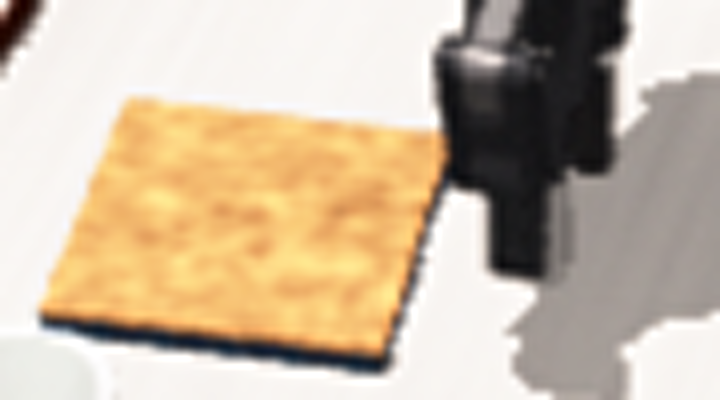

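Run:
```python
from h import *
d=np.load('pics/side2.npz'); d=dict(d)
for z in(-5,0,4,8): print(z,[np.round(proj(d,[450.7+dx+.084*(-0),186.8+dy,z]),1) for dx,dy in((0,21),(0,29),(11,25),(-11,25))])
```

```text
-5 [array([336.2, 298.8]), array([335.5, 301.2]), array([330.9, 299.4]), array([340.9, 300.7])]
0 [array([336.2, 297.1]), array([335.5, 299.5]), array([330.9, 297.6]), array([340.9, 298.9])]
4 [array([336.2, 295.7]), array([335.5, 298. ]), array([330.9, 296.2]), array([340.9, 297.5])]
8 [array([336.2, 294.2]), array([335.5, 296.6]), array([330.8, 294.8]), array([340.9, 296.1])]
```

Run:
```python
from h import *
d=dict(np.load('pics/side2.npz'));e=dict(np.load('pics/side0.npz'))
a=d['color'][255:320,300:370,::-1].astype(float);b=e['color'][255:320,300:370,::-1].astype(float)
df=np.clip(np.abs(a-b)*3,0,255)
cv2.imwrite('pics/s4.png',cv2.resize(np.hstack([a,df]).astype(np.uint8),None,fx=5.5,fy=5.5,interpolation=0))
```

```text
(no output)
```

View pics/s4.png

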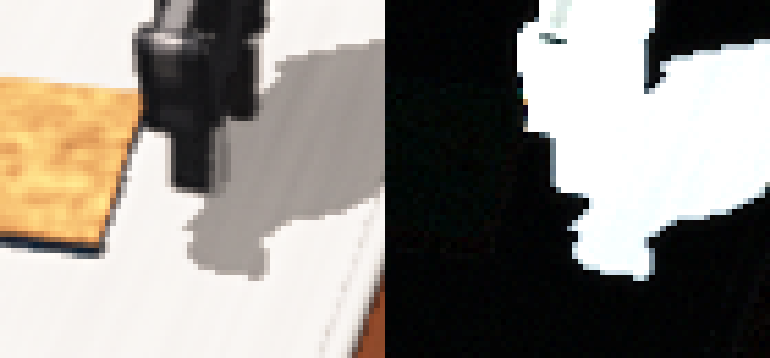

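Call:
servo_tool(increments=[{"dx":0,"dy":0,"dz":-0.1,"ax":0,"ay":0,"az":0,"claw":0},{"dx":0,"dy":0,"dz":-0.15,"ax":0,"ay":0,"az":0,"claw":0}])

```text
clock: 4.17
eef_pos: [450.7, 186.9, -6.2]
tool_rot: [-1.571, 0.0, 3.056]
force: [-0.9, -0.8, -0.8]
width: 42.4
```

Call:
servo_tool(increments=[{"dx":0,"dy":0,"dz":-0.15,"ax":0,"ay":0,"az":0,"claw":0},{"dx":0,"dy":0,"dz":-0.2,"ax":0,"ay":0,"az":0,"claw":0}])

```text
clock: 4.33
eef_pos: [450.7, 186.8, -8.4]
tool_rot: [-1.571, -0.0, 3.056]
force: [0.4, 0.6, -0.3]
width: 42.8
```

Call:
servo_tool(increments=[{"dx":0,"dy":0,"dz":-0.15,"ax":0,"ay":0,"az":0,"claw":0},{"dx":0,"dy":0,"dz":-0.2,"ax":0,"ay":0,"az":0,"claw":0}])

```text
clock: 4.5
eef_pos: [450.7, 186.8, -10.4]
tool_rot: [-1.571, -0.0, 3.056]
force: [0.2, 0.3, 0.5]
width: 42.7
```

Call:
servo_tool(increments=[{"dx":0,"dy":0,"dz":-0.15,"ax":0,"ay":0,"az":0,"claw":0},{"dx":0,"dy":0,"dz":-0.2,"ax":0,"ay":0,"az":0,"claw":0}])

```text
clock: 4.67
eef_pos: [450.7, 186.8, -12.4]
tool_rot: [-1.571, -0.0, 3.056]
force: [-0.1, -0.0, -0.1]
width: 42.9
```

Run:
```python
from h import *
d=snap('side','side3'); s=read_state(); print(s['force'],s['eef_pos'],s['tau'])
c=d['color'][240:320,280:380,::-1]; cv2.imwrite('pics/s5.png',cv2.resize(c,None,fx=7,fy=7,interpolation=0))
```

```text
[ 0.37122819 -0.53272163  0.1829952 ] [450.64690998 186.78853168 -12.39673259] [ 5.71462879e-03 -4.98867130e+01  1.22162607e+00 -5.89835823e+00
  2.83299640e-03 -1.11143346e-02  6.65456591e-04]
```

View pics/s5.png

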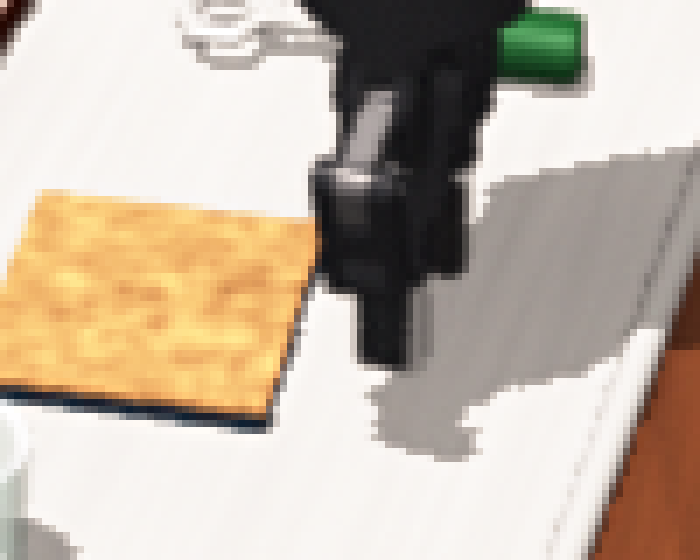

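Call:
servo_tool(increments=[{"dx":0,"dy":0,"dz":-0.2,"ax":0,"ay":0,"az":0,"claw":0},{"dx":0,"dy":0,"dz":-0.3,"ax":0,"ay":0,"az":0,"claw":0}])

```text
clock: 4.88
eef_pos: [450.7, 186.8, -15.3]
tool_rot: [-1.571, -0.0, 3.056]
force: [0.3, 0.3, 0.4]
width: 42.8
```

Call:
servo_tool(increments=[{"dx":0,"dy":0,"dz":-0.15,"ax":0,"ay":0,"az":0,"claw":0},{"dx":0,"dy":0,"dz":-0.2,"ax":0,"ay":0,"az":0,"claw":0}])

```text
clock: 5.05
eef_pos: [450.6, 186.8, -17.4]
tool_rot: [-1.571, -0.0, 3.056]
force: [0.6, 0.1, 0.2]
width: 42.6
```

Call:
servo_tool(increments=[{"dx":0,"dy":0,"dz":-0.1,"ax":0,"ay":0,"az":0,"claw":0},{"dx":0,"dy":0,"dz":-0.15,"ax":0,"ay":0,"az":0,"claw":0}])

```text
clock: 5.22
eef_pos: [450.7, 186.8, -18.8]
tool_rot: [-1.571, -0.0, 3.056]
force: [0.3, 0.5, 0.1]
width: 42.5
```

Run:
```python
from h import *
d=snap('side','side4'); s=read_state(); print(s['force'],s['eef_pos'],s['tau'])
c=d['color'][240:320,280:380,::-1]; cv2.imwrite('pics/s6.png',cv2.resize(c,None,fx=7,fy=7,interpolation=0))
```

```text
[-0.042857    0.21144716 -0.47487627] [450.67929092 186.80065375 -18.8477165 ] [ 7.77102570e-03 -5.01585138e+01  1.22519653e+00 -5.57610959e+00
  2.31634855e-03 -5.75519152e-03  7.86623823e-04]
```

View pics/s6.png

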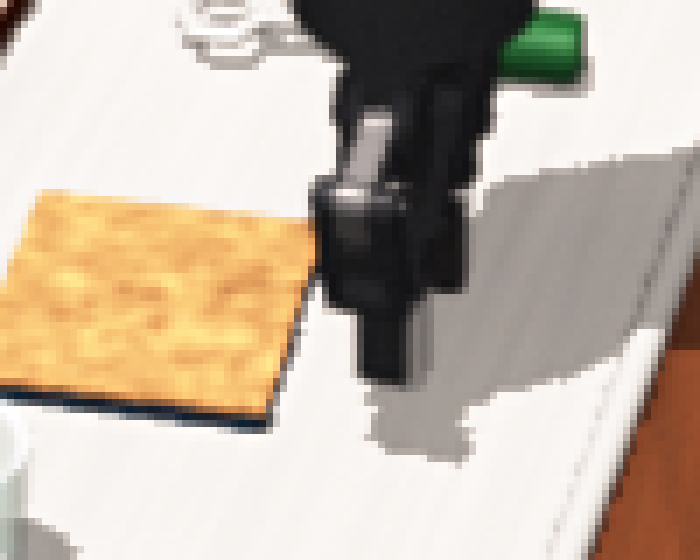

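Call:
servo_tool(increments=[{"dx":0,"dy":0,"dz":-0.1,"ax":0,"ay":0,"az":0,"claw":0},{"dx":0,"dy":0,"dz":-0.1,"ax":0,"ay":0,"az":0,"claw":0}])

```text
clock: 5.43
eef_pos: [450.7, 186.8, -19.8]
tool_rot: [-1.571, -0.0, 3.056]
force: [0.9, 0.2, 0.1]
width: 42.8
```

Call:
servo_tool(increments=[{"dx":0,"dy":0,"dz":-0.1,"ax":0,"ay":0,"az":0,"claw":0},{"dx":0,"dy":0,"dz":-0.1,"ax":0,"ay":0,"az":0,"claw":0}])

```text
clock: 5.6
eef_pos: [450.7, 186.8, -20.8]
tool_rot: [-1.571, -0.0, 3.056]
force: [0.7, 0.0, -0.8]
width: 42.5
```

Call:
servo_tool(increments=[{"dx":0,"dy":0,"dz":-0.1,"ax":0,"ay":0,"az":0,"claw":0},{"dx":0,"dy":0,"dz":-0.1,"ax":0,"ay":0,"az":0,"claw":0}])

```text
clock: 5.77
eef_pos: [450.7, 186.8, -21.8]
tool_rot: [-1.571, -0.0, 3.056]
force: [-1.5, -0.5, 0.3]
width: 42.5
```

Call:
servo_tool(increments=[{"dx":0,"dy":0,"dz":-0.1,"ax":0,"ay":0,"az":0,"claw":0},{"dx":0,"dy":0,"dz":-0.1,"ax":0,"ay":0,"az":0,"claw":0}])

```text
clock: 5.93
eef_pos: [450.7, 186.8, -22.8]
tool_rot: [-1.571, -0.0, 3.056]
force: [-0.8, 0.2, 0.1]
width: 42.8
```

Call:
servo_tool(increments=[{"dx":0,"dy":0,"dz":-0.1,"ax":0,"ay":0,"az":0,"claw":0},{"dx":0,"dy":0,"dz":-0.1,"ax":0,"ay":0,"az":0,"claw":0}])

```text
clock: 6.1
eef_pos: [450.7, 186.8, -23.8]
tool_rot: [-1.571, -0.0, 3.056]
force: [-0.1, 0.4, -0.0]
width: 42.6
```

Run:
```python
from h import *
d=snap('side','side5'); s=read_state(); print(s['force'],s['eef_pos'],s['tau'])
c=d['color'][240:320,280:380,::-1]; cv2.imwrite('pics/s7.png',cv2.resize(c,None,fx=7,fy=7,interpolation=0))
```

```text
[ 0.32749658 -0.296301   -0.14197843] [450.65709498 186.83251912 -23.76821787] [-7.02149497e-03 -5.01351929e+01  1.31380096e+00 -5.32741606e+00
 -3.25195910e-02 -8.47667281e-03  4.37867688e-02]
```

View pics/s7.png

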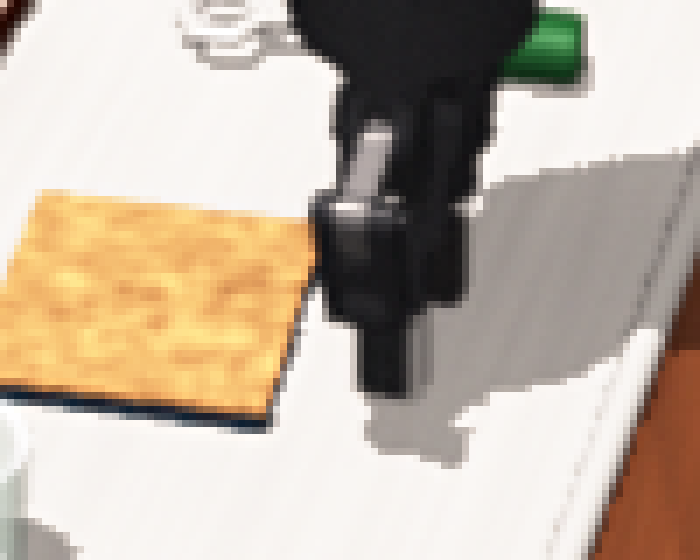

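Call:
servo_tool(increments=[{"dx":0,"dy":0,"dz":-0.05,"ax":0,"ay":0,"az":0,"claw":0},{"dx":0,"dy":0,"dz":-0.1,"ax":0,"ay":0,"az":0,"claw":0}])

```text
clock: 6.32
eef_pos: [450.8, 186.8, -24.7]
tool_rot: [-1.571, 0.0, 3.056]
force: [-0.4, -0.2, -0.4]
width: 42.8
```

Run:
```python
from h import *
s=read_state(); print(s['force'],s['torque'],s['eef_pos'],s['tau'])
```

```text
[-0.42712008 -0.23193481 -0.43839886] [0.00286712 0.08147301 0.00534969] [450.79196585 186.78798998 -24.65906301] [ 7.68940877e-01 -5.03685880e+01  1.17255259e+00 -5.29393002e+00
  7.92016145e-01 -1.28145347e-02 -8.13416094e-01]
```

Call:
servo_tool(increments=[{"dx":0,"dy":0,"dz":-0.05,"ax":0,"ay":0,"az":0,"claw":0},{"dx":0,"dy":0,"dz":-0.1,"ax":0,"ay":0,"az":0,"claw":0}])

```text
clock: 6.48
eef_pos: [450.8, 186.9, -25.7]
tool_rot: [-1.571, 0.0, 3.056]
force: [0.6, -0.3, 1.0]
width: 42.6
```

Call:
servo_tool(increments=[{"dx":0,"dy":0,"dz":-0.05,"ax":0,"ay":0,"az":0,"claw":0},{"dx":0,"dy":0,"dz":-0.1,"ax":0,"ay":0,"az":0,"claw":0}])

```text
clock: 6.65
eef_pos: [450.7, 186.9, -26.7]
tool_rot: [-1.571, 0.0, 3.056]
force: [-0.6, -0.2, 0.3]
width: 42.7
```

Run:
```python
from h import *
s=read_state(); print(s['force'],s['torque'],s['eef_pos'],s['tau'])
```

```text
[-0.58022255 -0.17362178  0.32752317] [ 0.0122243  -0.0288912  -0.00335112] [450.72599199 186.86063228 -26.71382762] [ 2.47613881e-01 -5.03359616e+01  1.99631430e+00 -5.12714043e+00
  2.51207706e-01 -1.25544408e-03 -2.40970412e-01]
```

Call:
servo_tool(increments=[{"dx":0,"dy":0,"dz":-0.05,"ax":0,"ay":0,"az":0,"claw":0},{"dx":0,"dy":0,"dz":-0.1,"ax":0,"ay":0,"az":0,"claw":0}])

```text
clock: 6.82
eef_pos: [450.7, 186.9, -27.7]
tool_rot: [-1.571, 0.0, 3.056]
force: [0.2, 0.8, 0.5]
width: 43.1
```

Call:
servo_tool(increments=[{"dx":0,"dy":0,"dz":-0.05,"ax":0,"ay":0,"az":0,"claw":0},{"dx":0,"dy":0,"dz":-0.1,"ax":0,"ay":0,"az":0,"claw":0}])

```text
clock: 6.98
eef_pos: [450.7, 186.9, -28.4]
tool_rot: [-1.571, -0.0, 3.056]
force: [-1.2, -0.5, 12.4]
width: 42.9
```

Run:
```python
from h import *
d=snap('side','side6'); s=read_state(); print(s['force'],s['eef_pos'],s['tau'])
c=d['color'][240:320,280:380,::-1]; cv2.imwrite('pics/s8.png',cv2.resize(c,None,fx=7,fy=7,interpolation=0))
```

```text
[-0.42023174  0.39468416  5.13744452] [450.73339788 186.87761869 -28.29468629] [ 1.14750559e-01 -4.81536877e+01  2.43898720e+00 -5.10743782e+00
 -4.55124944e-02 -2.60286313e-01  3.65716510e-02]
```

View pics/s8.png

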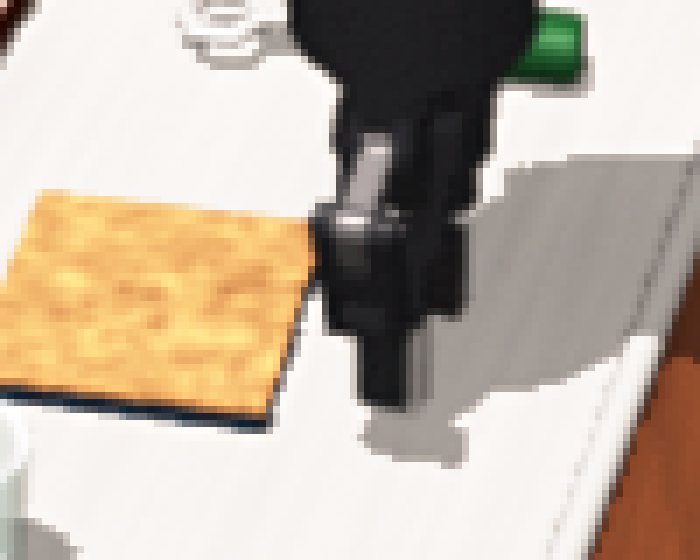

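Call:
servo_tool(increments=[{"dx":0,"dy":0,"dz":0.1,"ax":0,"ay":0,"az":0,"claw":0},{"dx":1.2,"dy":-0.1,"dz":0.1,"ax":0,"ay":0,"az":0,"claw":0},{"dx":2.2,"dy":-0.18,"dz":0.1,"ax":0,"ay":0,"az":0,"claw":0},{"dx":2.8,"dy":-0.24,"dz":0.1,"ax":0,"ay":0,"az":0,"claw":0},{"dx":3.4,"dy":-0.29,"dz":0.1,"ax":0,"ay":0,"az":0,"claw":0},{"dx":4.0,"dy":-0.34,"dz":0.1,"ax":0,"ay":0,"az":0,"claw":0},{"dx":4.6,"dy":-0.39,"dz":0.1,"ax":0,"ay":0,"az":0,"claw":0},{"dx":5.2,"dy":-0.44,"dz":0.1,"ax":0,"ay":0,"az":0,"claw":0}])

```text
clock: 7.7
eef_pos: [503.0, 182.3, -27.8]
tool_rot: [-1.571, -0.0, 3.056]
force: [0.2, 0.2, -0.6]
width: 42.6
```

Run:
```python
from h import *
d=snap('side','side7'); s=read_state(); print(s['force'],s['eef_pos'])
c=d['color'][220:320,250:380,::-1]; cv2.imwrite('pics/s9.png',cv2.resize(c,None,fx=6,fy=6,interpolation=0))
```

```text
[ 2.19236711  0.16603734 -0.33828676] [505.09278382 182.11950889 -27.64423807]
```

View pics/s9.png

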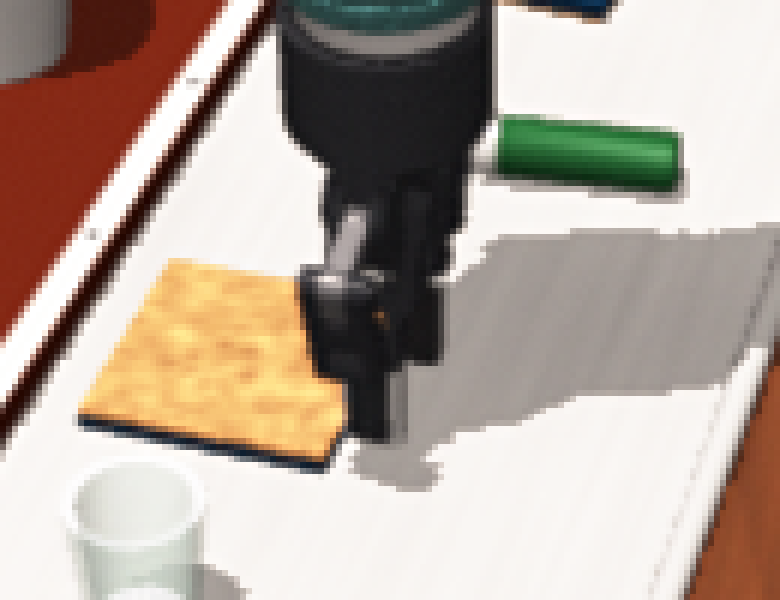

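Call:
servo_tool(increments=[{"dx":0.5,"dy":-0.04,"dz":0,"ax":0,"ay":0,"az":0,"claw":0},{"dx":1.0,"dy":-0.08,"dz":0,"ax":0,"ay":0,"az":0,"claw":0},{"dx":1.4,"dy":-0.12,"dz":0,"ax":0,"ay":0,"az":0,"claw":0},{"dx":1.6,"dy":-0.14,"dz":0,"ax":0,"ay":0,"az":0,"claw":0},{"dx":1.6,"dy":-0.14,"dz":0,"ax":0,"ay":0,"az":0,"claw":0}])

```text
clock: 8.17
eef_pos: [519.7, 180.9, -27.6]
tool_rot: [-1.571, 0.001, 3.056]
force: [-0.0, 0.1, 0.7]
width: 42.8
```

Call:
servo_tool(increments=[{"dx":0.1,"dy":-0.01,"dz":0,"ax":0,"ay":0,"az":0,"claw":0},{"dx":0.2,"dy":-0.02,"dz":0,"ax":0,"ay":0,"az":0,"claw":0}])

```text
clock: 8.33
eef_pos: [520.3, 180.9, -27.7]
tool_rot: [-1.571, -0.001, 3.057]
force: [-1.4, 0.6, 1.0]
width: 42.7
```

Call:
servo_tool(increments=[{"dx":0.1,"dy":-0.01,"dz":0,"ax":0,"ay":0,"az":0,"claw":0},{"dx":0.2,"dy":-0.02,"dz":0,"ax":0,"ay":0,"az":0,"claw":0}])

```text
clock: 8.5
eef_pos: [522.2, 180.7, -27.7]
tool_rot: [-1.571, -0.001, 3.057]
force: [-0.9, -0.3, 1.3]
width: 43.0
```

Call:
servo_tool(increments=[{"dx":0.1,"dy":-0.01,"dz":0,"ax":0,"ay":0,"az":0,"claw":0},{"dx":0.2,"dy":-0.02,"dz":0,"ax":0,"ay":0,"az":0,"claw":0}])

```text
clock: 8.67
eef_pos: [524.7, 180.4, -27.7]
tool_rot: [-1.571, -0.0, 3.056]
force: [-4.2, 0.2, 0.7]
width: 43.0
```

Call:
servo_tool(increments=[{"dx":0.1,"dy":-0.01,"dz":0,"ax":0,"ay":0,"az":0,"claw":0},{"dx":0.15,"dy":-0.01,"dz":0,"ax":0,"ay":0,"az":0,"claw":0}])

```text
clock: 8.83
eef_pos: [524.5, 180.4, -27.8]
tool_rot: [-1.57, -0.003, 3.057]
force: [-4.9, -0.3, 5.2]
width: 42.8
```

Run:
```python
from h import *
d=snap('side','side8'); s=read_state(); print(s['force'],s['eef_pos'])
c=d['color'][220:320,240:370,::-1]; cv2.imwrite('pics/s10.png',cv2.resize(c,None,fx=6,fy=6,interpolation=0))
```

```text
[-4.65039827 -0.04400771  3.69194038] [524.52228165 180.41741911 -27.82853309]
```

View pics/s10.png

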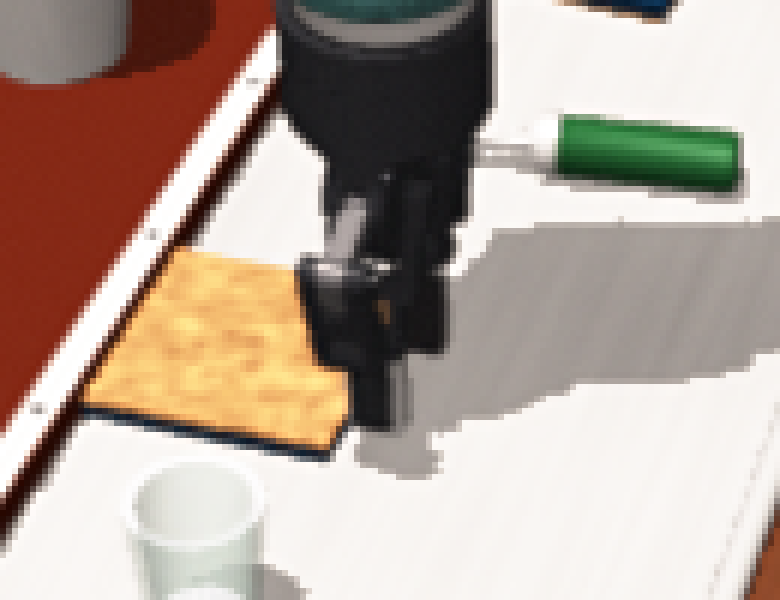

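Call:
servo_tool(increments=[{"dx":0.1,"dy":-0.01,"dz":0,"ax":0,"ay":0,"az":0,"claw":0},{"dx":0.08,"dy":-0.01,"dz":0.38,"ax":0,"ay":0,"az":0,"claw":0},{"dx":0.07,"dy":-0.01,"dz":0.77,"ax":0,"ay":0,"az":0,"claw":0},{"dx":0.07,"dy":-0.01,"dz":1.15,"ax":0,"ay":0,"az":0,"claw":0},{"dx":0.09,"dy":-0.01,"dz":1.53,"ax":0,"ay":0,"az":0,"claw":0}])

```text
clock: 9.3
eef_pos: [525.1, 180.3, -12.7]
tool_rot: [-1.57, -0.004, 3.057]
force: [-4.3, 0.3, 0.3]
width: 42.8
```

```bash
cat > look.py <<'E'
from h import *
import sys
n=sys.argv[1]
d=snap('side','side'+n); s=read_state(); print(s['clock'],s['force'].round(1),s['eef_pos'].round(1))
c=d['color'][200:310,220:360,::-1]; cv2.imwrite(f'pics/v{n}.png',cv2.resize(c,None,fx=5.5,fy=5.5,interpolation=0))
E
python3 look.py 10
```

```text
9.35 [-5.8  1.1  0.6] [525.2 180.3 -12.1]
```

View pics/v10.png

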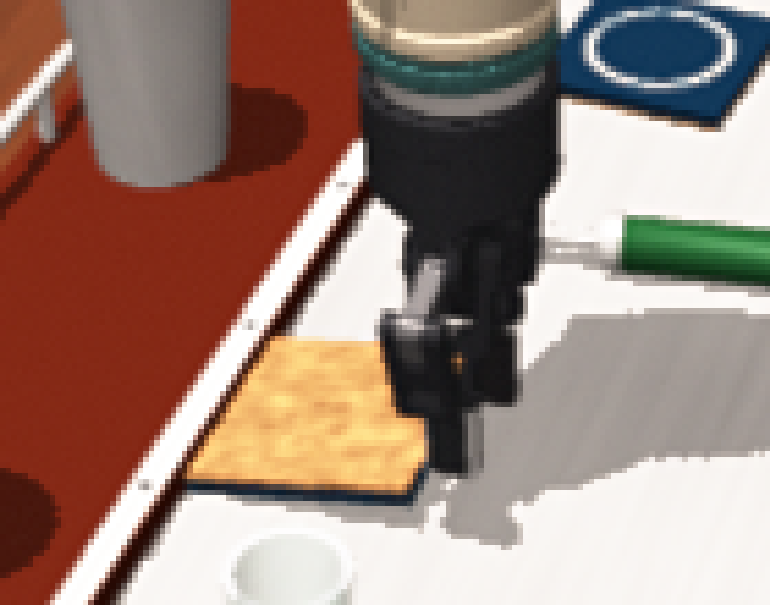

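Call:
servo_tool(increments=[{"dx":0.07,"dy":-0.01,"dz":0.47,"ax":0,"ay":0,"az":0,"claw":0},{"dx":0.14,"dy":-0.01,"dz":0.94,"ax":0,"ay":0,"az":0,"claw":0},{"dx":0.23,"dy":-0.02,"dz":1.4,"ax":0,"ay":0,"az":0,"claw":0},{"dx":0.34,"dy":-0.03,"dz":1.85,"ax":0,"ay":0,"az":0,"claw":0},{"dx":0.48,"dy":-0.04,"dz":2.3,"ax":0,"ay":0,"az":0,"claw":0}])

```text
clock: 9.77
eef_pos: [530.6, 179.9, 10.7]
tool_rot: [-1.57, -0.002, 3.057]
force: [-4.7, 0.7, 1.2]
width: 42.9
```

```bash
python3 look.py 11
```

```text
9.8167 [-5.3  0.   3.3] [531.  179.9  11.5]
```

View pics/v11.png

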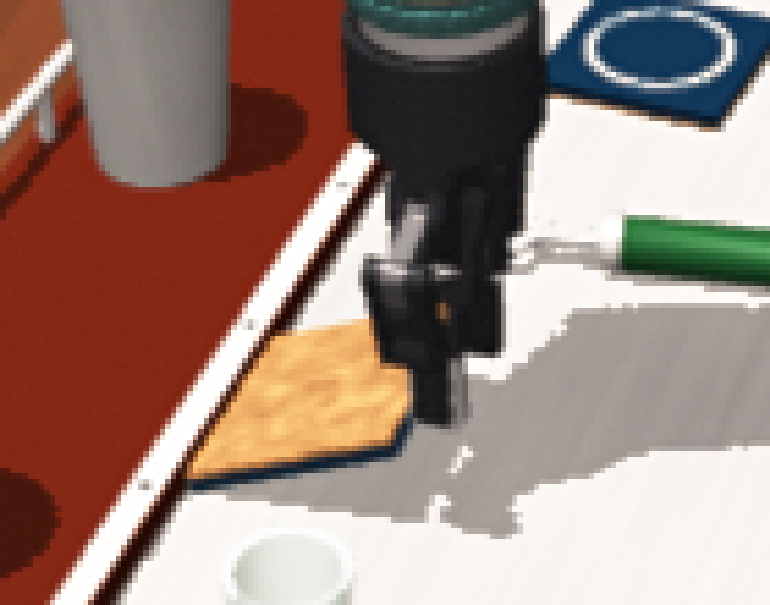

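Call:
servo_tool(increments=[{"dx":0.16,"dy":-0.01,"dz":0.43,"ax":0,"ay":0,"az":0,"claw":0},{"dx":0.35,"dy":-0.03,"dz":0.86,"ax":0,"ay":0,"az":0,"claw":0},{"dx":0.55,"dy":-0.05,"dz":1.27,"ax":0,"ay":0,"az":0,"claw":0},{"dx":0.78,"dy":-0.07,"dz":1.67,"ax":0,"ay":0,"az":0,"claw":0},{"dx":1.03,"dy":-0.09,"dz":2.05,"ax":0,"ay":0,"az":0,"claw":0}])

```text
clock: 10.23
eef_pos: [542.8, 178.9, 31.8]
tool_rot: [-1.571, 0.001, 3.056]
force: [-3.3, 0.3, 1.1]
width: 43.1
```

```bash
python3 look.py 12
```

```text
10.2833 [-5.6 -0.6  3.9] [543.6 178.9  32.5]
```

View pics/v12.png

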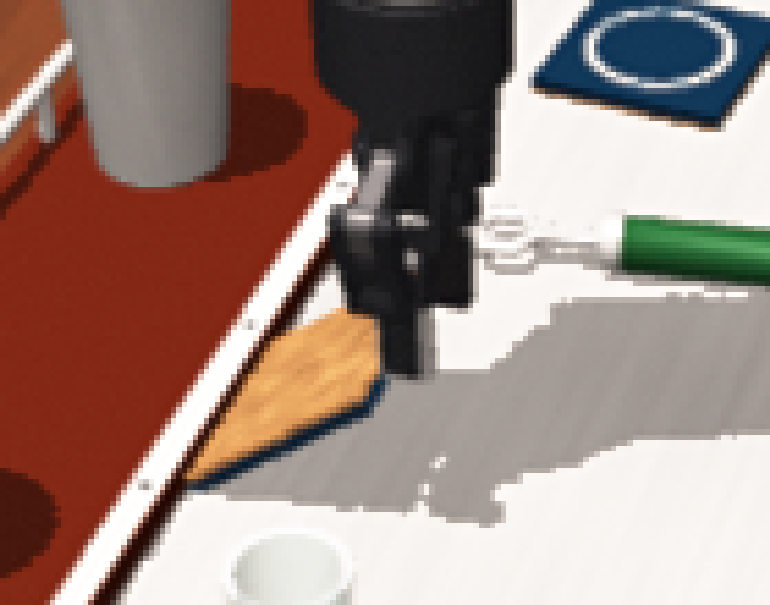

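Call:
servo_tool(increments=[{"dx":0.33,"dy":-0.03,"dz":0.44,"ax":0,"ay":0,"az":0,"claw":0},{"dx":0.69,"dy":-0.06,"dz":0.86,"ax":0,"ay":0,"az":0,"claw":0},{"dx":1.07,"dy":-0.09,"dz":1.25,"ax":0,"ay":0,"az":0,"claw":0},{"dx":1.48,"dy":-0.12,"dz":1.6,"ax":0,"ay":0,"az":0,"claw":0},{"dx":1.92,"dy":-0.16,"dz":1.92,"ax":0,"ay":0,"az":0,"claw":0}])

```text
clock: 10.7
eef_pos: [562.5, 177.3, 51.0]
tool_rot: [-1.571, 0.001, 3.056]
force: [-3.3, 1.2, 2.4]
width: 42.6
```

```bash
python3 look.py 13
```

```text
10.75 [-2.3  0.4  6. ] [563.7 177.2  51.6]
```

View pics/v13.png

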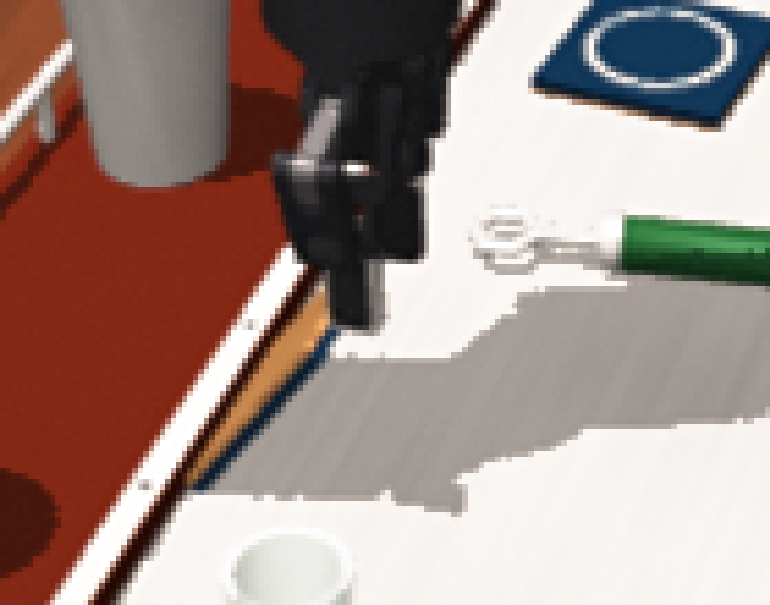

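Call:
servo_tool(increments=[{"dx":0.46,"dy":-0.04,"dz":0.32,"ax":0,"ay":0,"az":0,"claw":0},{"dx":0.94,"dy":-0.08,"dz":0.61,"ax":0,"ay":0,"az":0,"claw":0},{"dx":1.43,"dy":-0.12,"dz":0.86,"ax":0,"ay":0,"az":0,"claw":0}])

```text
clock: 11.0
eef_pos: [576.8, 176.1, 59.4]
tool_rot: [-1.571, 0.001, 3.056]
force: [-1.1, 0.6, 2.3]
width: 43.0
```

```bash
python3 look.py 14
```

```text
11.05 [-0.3 -0.3  5.4] [578.6 176.   60. ]
```

View pics/v14.png

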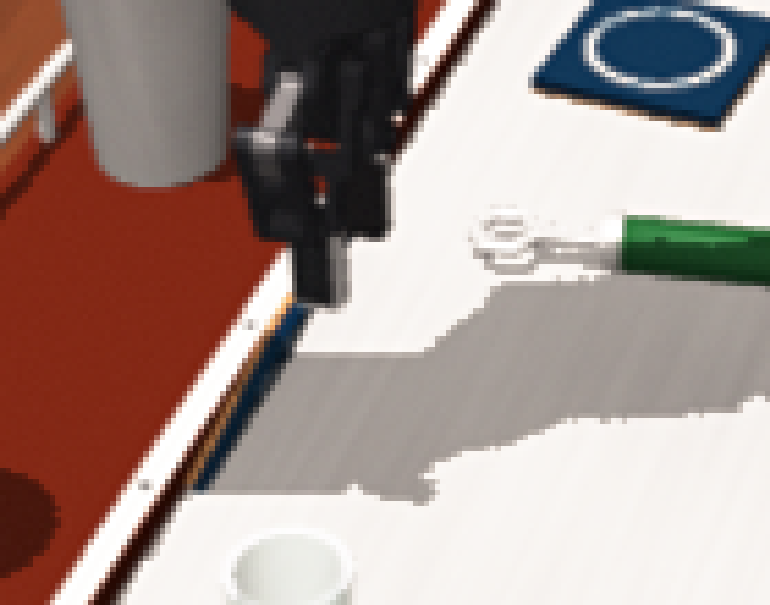

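Call:
servo_tool(increments=[{"dx":0.55,"dy":-0.05,"dz":0.22,"ax":0,"ay":0,"az":0,"claw":0},{"dx":1.15,"dy":-0.1,"dz":0.4,"ax":0,"ay":0,"az":0,"claw":0},{"dx":1.75,"dy":-0.15,"dz":0.55,"ax":0,"ay":0,"az":0,"claw":0}])

```text
clock: 11.3
eef_pos: [594.3, 174.7, 65.2]
tool_rot: [-1.571, 0.001, 3.056]
force: [-1.5, -0.1, 6.5]
width: 42.8
```

```bash
python3 look.py 15
```

```text
11.35 [ 0.5 -0.3  5.1] [596.5 174.4  65.6]
```

View pics/v15.png

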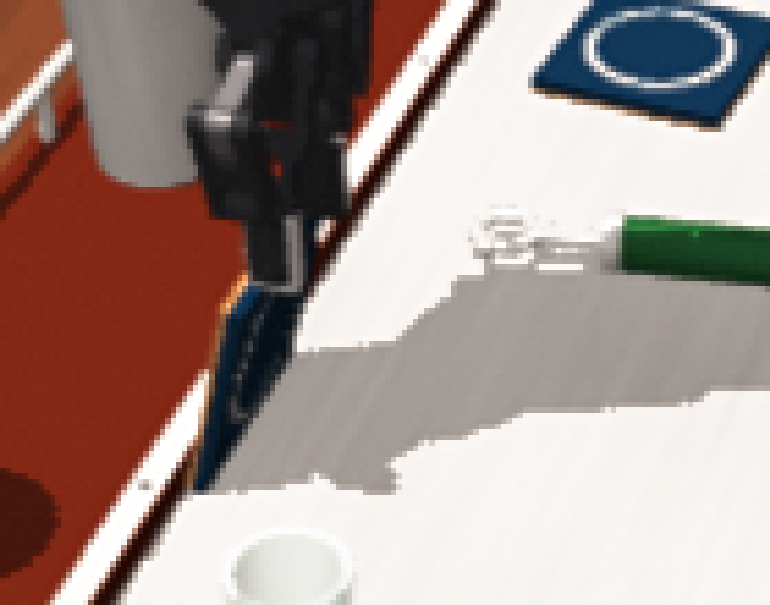

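Call:
servo_tool(increments=[{"dx":0.6,"dy":-0.05,"dz":0.1,"ax":0,"ay":0,"az":0,"claw":0},{"dx":1.2,"dy":-0.1,"dz":0.2,"ax":0,"ay":0,"az":0,"claw":0},{"dx":1.8,"dy":-0.15,"dz":0.25,"ax":0,"ay":0,"az":0,"claw":0}])

```text
clock: 11.6
eef_pos: [613.2, 173.0, 67.6]
tool_rot: [-1.571, 0.003, 3.056]
force: [0.2, -0.2, 4.3]
width: 42.7
```

```bash
python3 look.py 16
```

```text
11.65 [1.8 0.5 3.4] [614.7 172.8  67.6]
```

View pics/v16.png

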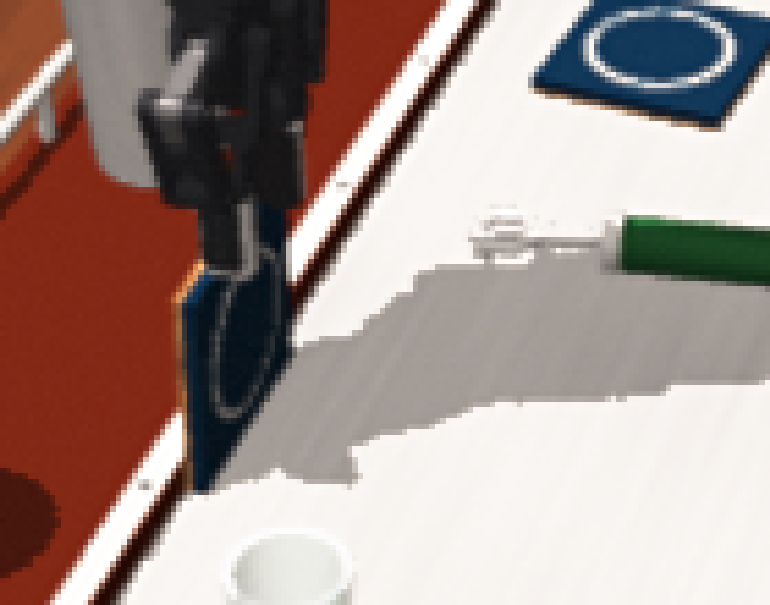

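Call:
servo_tool(increments=[{"dx":0.2,"dy":-0.02,"dz":0.2,"ax":0,"ay":0,"az":0,"claw":0},{"dx":0.2,"dy":-0.02,"dz":0.6,"ax":0,"ay":0,"az":0,"claw":0},{"dx":0.2,"dy":-0.02,"dz":1.0,"ax":0,"ay":0,"az":0,"claw":0}])

```text
clock: 11.9
eef_pos: [612.6, 172.7, 76.6]
tool_rot: [-1.57, -0.001, 3.056]
force: [0.1, 0.3, -1.3]
width: 42.8
```

```bash
python3 look.py 17
```

```text
11.95 [ 0.1 -1.   1.3] [613.3 173.   77.6]
```

View pics/v17.png

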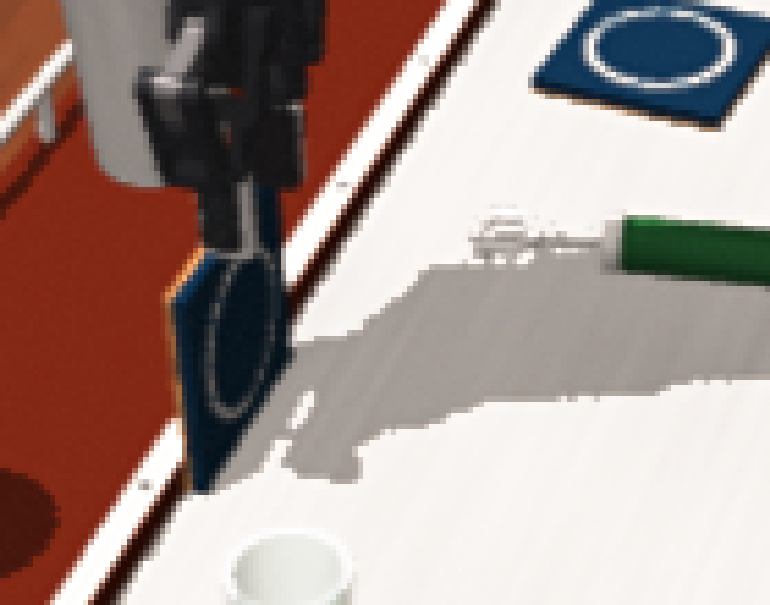

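Call:
servo_tool(increments=[{"dx":-1.3,"dy":0.1,"dz":0.1,"ax":0,"ay":0,"az":0,"claw":0},{"dx":-2.8,"dy":0.22,"dz":0.1,"ax":0,"ay":0,"az":0,"claw":0},{"dx":-2.8,"dy":0.22,"dz":-1,"ax":0,"ay":0,"az":0,"claw":0},{"dx":-2.8,"dy":0.22,"dz":-2.5,"ax":0,"ay":0,"az":0,"claw":0},{"dx":-2.8,"dy":0.22,"dz":-3,"ax":0,"ay":0,"az":0,"claw":0},{"dx":-2.8,"dy":0.22,"dz":-3,"ax":0,"ay":0,"az":0,"claw":0}])

```text
clock: 12.45
eef_pos: [584.2, 174.8, 45.2]
tool_rot: [-1.57, -0.003, 3.056]
force: [-0.5, -0.1, -0.1]
width: 42.5
```

```bash
python3 look.py 18
```

```text
12.5 [-0.1  0.5 -0.3] [585.  174.8  46.1]
```

View pics/v18.png

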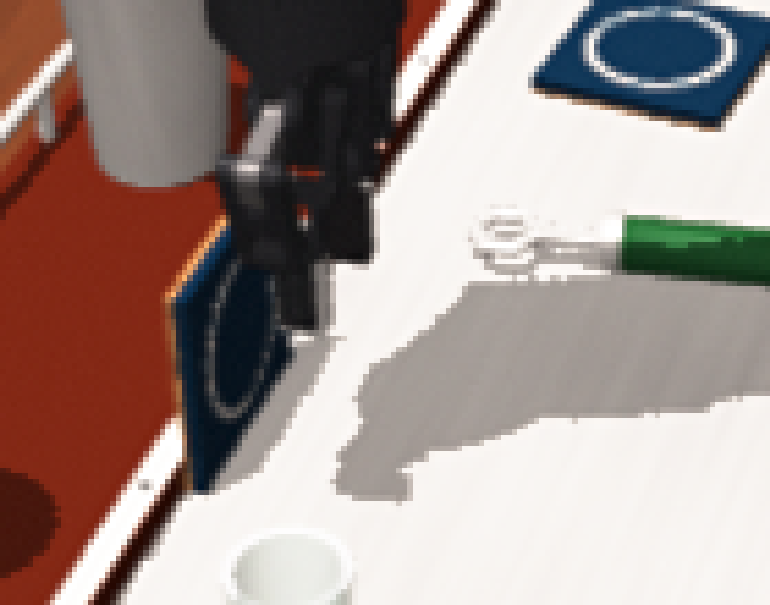

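Call:
servo_tool(increments=[{"dx":1.2,"dy":-0.1,"dz":0,"ax":0,"ay":0,"az":0,"claw":0},{"dx":2.2,"dy":-0.18,"dz":0,"ax":0,"ay":0,"az":0,"claw":0},{"dx":2.7,"dy":-0.23,"dz":0,"ax":0,"ay":0,"az":0,"claw":0},{"dx":3.2,"dy":-0.27,"dz":0,"ax":0,"ay":0,"az":0,"claw":0},{"dx":3.7,"dy":-0.31,"dz":0,"ax":0,"ay":0,"az":0,"claw":0},{"dx":4.2,"dy":-0.35,"dz":0,"ax":0,"ay":0,"az":0,"claw":0},{"dx":4.6,"dy":-0.39,"dz":0,"ax":0,"ay":0,"az":0,"claw":0},{"dx":4.6,"dy":-0.39,"dz":0,"ax":0,"ay":0,"az":0,"claw":0}])

```text
clock: 13.17
eef_pos: [632.3, 171.0, 47.0]
tool_rot: [-1.571, 0.001, 3.056]
force: [-0.5, 0.1, -0.7]
width: 42.6
```

```bash
python3 look.py 19
```

```text
13.2167 [-0.7  1.1 -0.3] [631.6 171.1  46.9]
```

View pics/v19.png

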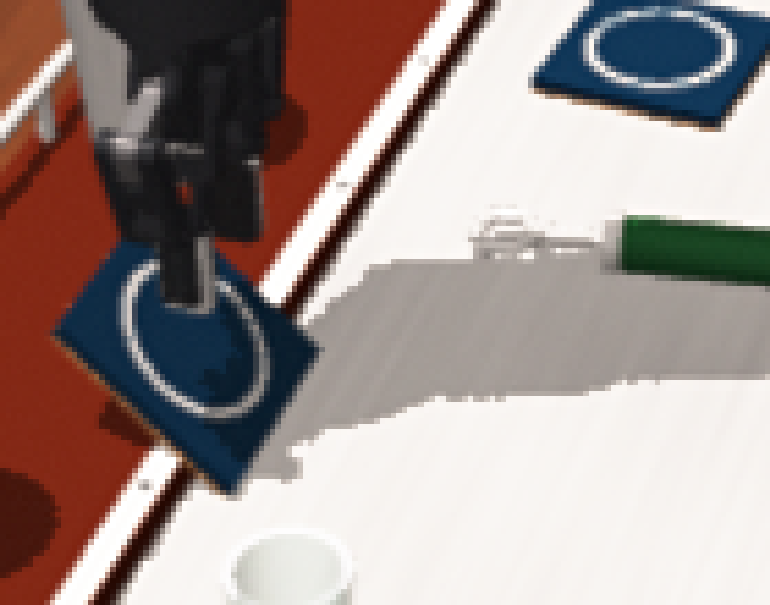

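Call:
servo_tool(increments=[{"dx":0,"dy":0,"dz":0.3,"ax":0,"ay":0,"az":0,"claw":0},{"dx":0,"dy":0,"dz":0.3,"ax":0,"ay":0,"az":0,"claw":0},{"dx":0,"dy":0,"dz":0.3,"ax":0,"ay":0,"az":0,"claw":0}])

```text
clock: 13.47
eef_pos: [631.1, 171.4, 50.2]
tool_rot: [-1.571, 0.0, 3.057]
force: [-0.6, 0.3, 0.0]
width: 42.6
```

```bash
python3 look.py 20
```

```text
13.5167 [ 0.1  1.4 -0.4] [631.1 171.4  50.1]
```

View pics/v20.png

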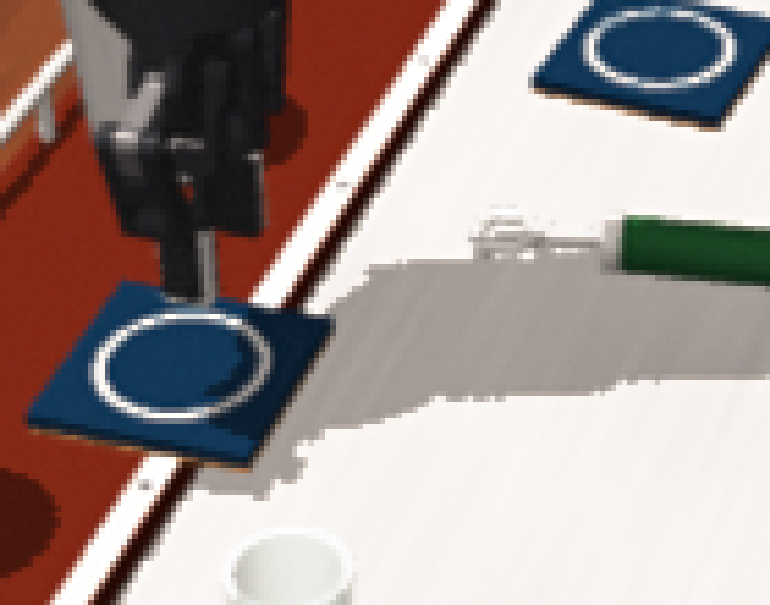

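Call:
servo_tool(increments=[{"dx":-2.5,"dy":0.21,"dz":0,"ax":0,"ay":0,"az":0,"claw":0},{"dx":-5.5,"dy":0.46,"dz":0,"ax":0,"ay":0,"az":0,"claw":0},{"dx":-5.5,"dy":0.46,"dz":-1,"ax":0,"ay":0,"az":0,"claw":0},{"dx":-5.5,"dy":0.46,"dz":-3.5,"ax":0,"ay":0,"az":0,"claw":0},{"dx":-5.5,"dy":0.46,"dz":-5.5,"ax":0,"ay":0,"az":0,"claw":0},{"dx":-5.5,"dy":0.46,"dz":-5.9,"ax":0,"ay":0,"az":0,"claw":0},{"dx":-5.5,"dy":0.46,"dz":-5.9,"ax":0,"ay":0,"az":0,"claw":0}])

```text
clock: 14.1
eef_pos: [574.9, 175.5, -10.4]
tool_rot: [-1.57, -0.003, 3.056]
force: [-0.9, -0.3, -0.1]
width: 42.7
```

```bash
python3 look.py 21
```

```text
14.15 [ 0.2 -0.4 -0.3] [576.1 175.7  -9.2]
```

View pics/v21.png

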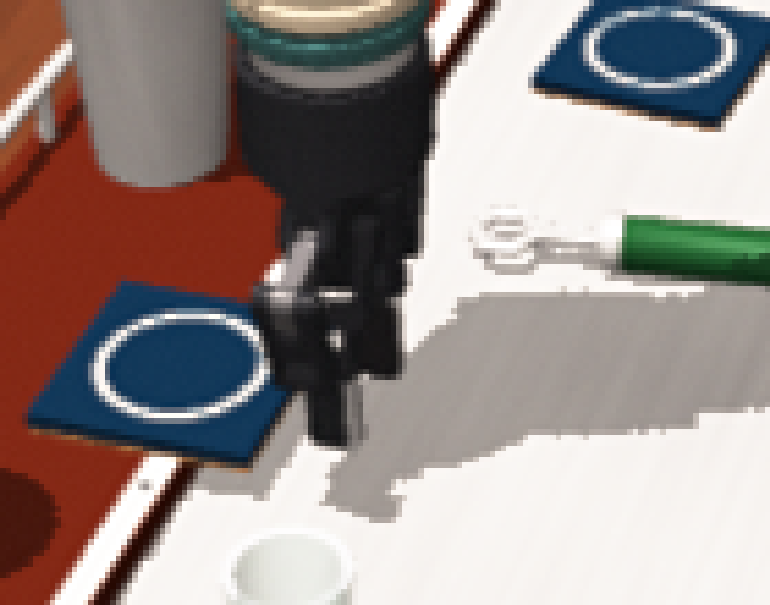

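Call:
servo_tool(increments=[{"dx":1.0,"dy":-0.08,"dz":0,"ax":0,"ay":0,"az":0,"claw":0},{"dx":1.7,"dy":-0.14,"dz":0,"ax":0,"ay":0,"az":0,"claw":0},{"dx":2.3,"dy":-0.19,"dz":0,"ax":0,"ay":0,"az":0,"claw":0},{"dx":2.8,"dy":-0.24,"dz":0,"ax":0,"ay":0,"az":0,"claw":0},{"dx":3.3,"dy":-0.28,"dz":0,"ax":0,"ay":0,"az":0,"claw":0},{"dx":3.8,"dy":-0.32,"dz":0,"ax":0,"ay":0,"az":0,"claw":0},{"dx":4.2,"dy":-0.35,"dz":0,"ax":0,"ay":0,"az":0,"claw":0},{"dx":4.2,"dy":-0.35,"dz":0,"ax":0,"ay":0,"az":0,"claw":0}])

```text
clock: 14.82
eef_pos: [619.6, 172.1, -9.0]
tool_rot: [-1.571, 0.002, 3.056]
force: [0.8, 0.6, -0.7]
width: 42.4
```

```bash
python3 look.py 22
```

```text
14.8667 [ 0.3 -0.4  0.3] [619.1 172.2  -9.1]
```

View pics/v22.png

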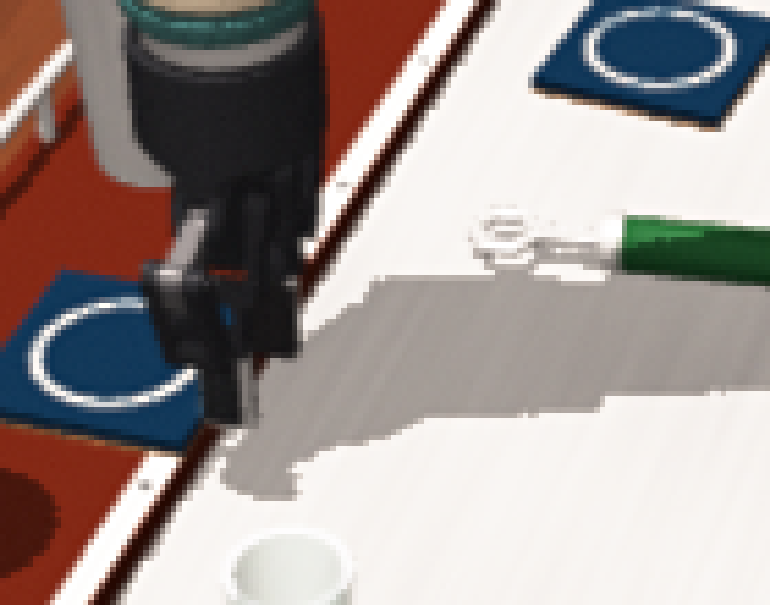

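Call:
servo_tool(increments=[{"dx":0.3,"dy":-0.02,"dz":0,"ax":0,"ay":0,"az":0,"claw":0},{"dx":0.6,"dy":-0.05,"dz":0,"ax":0,"ay":0,"az":0,"claw":0},{"dx":0.8,"dy":-0.07,"dz":0,"ax":0,"ay":0,"az":0,"claw":0},{"dx":0.8,"dy":-0.07,"dz":0,"ax":0,"ay":0,"az":0,"claw":0},{"dx":0.3,"dy":-0.02,"dz":0,"ax":0,"ay":0,"az":0,"claw":0},{"dx":-3,"dy":0.25,"dz":0,"ax":0,"ay":0,"az":0,"claw":0},{"dx":-7,"dy":0.5,"dz":2,"ax":0,"ay":0,"az":0,"claw":0},{"dx":-8,"dy":0.5,"dz":6,"ax":0,"ay":0,"az":0,"claw":0}])

```text
clock: 15.53
eef_pos: [527.5, 176.7, 45.1]
tool_rot: [-1.566, -0.017, 3.058]
force: [-0.3, 0.1, -0.2]
width: 42.7
```

Call:
servo_tool(increments=[{"dx":0,"dy":-2,"dz":4,"ax":0,"ay":0,"az":0,"claw":0},{"dx":-1,"dy":-6,"dz":8,"ax":0,"ay":0,"az":0,"claw":0},{"dx":-2,"dy":-10,"dz":12,"ax":0,"ay":0,"az":0,"claw":0},{"dx":-3,"dy":-14,"dz":15,"ax":0,"ay":0,"az":0,"claw":0},{"dx":-4,"dy":-18,"dz":15,"ax":0,"ay":0,"az":0,"claw":0},{"dx":-4,"dy":-22,"dz":15,"ax":0,"ay":0,"az":0,"claw":0},{"dx":-4,"dy":-26,"dz":15,"ax":0,"ay":0,"az":0,"claw":0},{"dx":-4,"dy":-30,"dz":15,"ax":0,"ay":0,"az":0,"claw":0}])

```text
clock: 16.2
eef_pos: [498.9, -93.2, 199.5]
tool_rot: [-1.571, 0.002, 3.057]
force: [0.3, -0.8, 0.3]
width: 42.7
```

```bash
python3 look.py 23
python3 - <<'E'
from h import *
d=snap('top','top23'); c=d['color'][95:305,190:510,::-1]; cv2.imwrite('pics/t23.png',cv2.resize(c,None,fx=2.5,fy=2.5,interpolation=0))
E
```

```text
16.25 [ 0.3 -7.3  0.2] [ 498.3 -105.1  200. ]
```

View pics/v23.png

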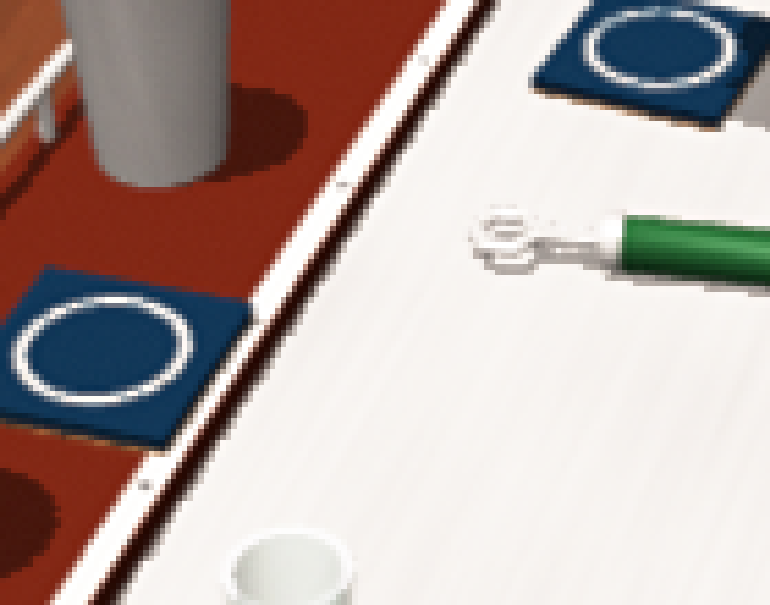

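View pics/t23.png

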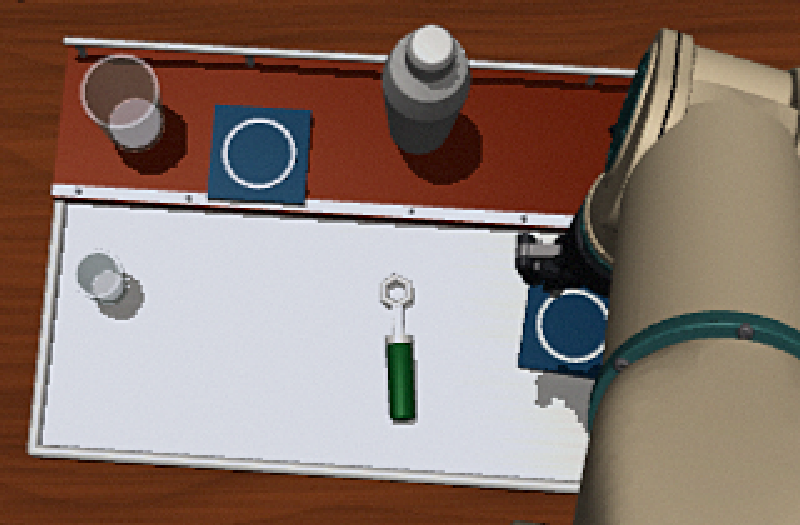

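Run:
```python
from h import *
T0=dict(np.load('pics/top0.npz'))
O=np.array([618.56,15.26]); 
a=np.array([648.169,365.806]);b=np.array([588.947,-335.278]); y=(a-b)/np.linalg.norm(a-b); x=np.array([y[1],-y[0]])
print('yaw',np.degrees(np.arctan2(x[1],x[0])))
for nm,roi in (('top',(130,183,265,322)),('side',(240,285,205,272))):
    f='top23' if nm=='top' else 'side23'
    d=dict(np.load(f'pics/{f}.npz')); hsv=cv2.cvtColor(d['color'],cv2.COLOR_RGB2HSV)
    m=cv2.inRange(hsv,(95,100,30),(125,255,255)); r=np.zeros_like(m); r[roi[0]:roi[1],roi[2]:roi[3]]=255
    cs=max(cv2.findContours(m&r,cv2.RETR_EXTERNAL,cv2.CHAIN_APPROX_NONE)[0],key=cv2.contourArea)
    h=cv2.convexHull(cs); ap=cv2.approxPolyDP(h,3,True)[:,0]
    P=np.array([ray(d,u,v,29)[:2]-O for u,v in ap]); Q=np.c_[P@x,P@y]; print(nm,ap.tolist(),Q.round(1).tolist(),'mean',Q.mean(0).round(1))
    rr=cv2.minAreaRect(np.array([[*(np.array([ray(d,*p[0],29)[:2]-O])@x),*(np.array([ray(d,*p[0],29)[:2]-O])@y)] for p in cs],np.float32)); print(rr)
```

```text
yaw -4.828429041140012
top [[276, 137], [313, 139], [310, 175], [273, 173]] [[99.6, 202.5], [100.1, 110.4], [7.5, 111.2], [6.9, 202.0]] mean [ 53.5 156.5]
((53.14295196533203, 155.55975341796875), (95.36335754394531, 95.9374008178711), 89.86502838134766)
side [[228, 249], [264, 255], [249, 280], [216, 274], [216, 265]] [[97.5, 115.9], [7.5, 114.5], [4.5, 208.8], [82.7, 209.7], [97.2, 180.0]] mean [ 57.9 165.8]
((50.76151657104492, 162.23178100585938), (95.34614562988281, 99.19807434082031), 0.08719378709793091)
```

Call:
servo_tool(increments=[{"dx":0,"dy":0,"dz":0,"ax":0,"ay":0,"az":0,"claw":0},{"dx":0,"dy":0,"dz":0,"ax":0,"ay":0,"az":0,"claw":0},{"dx":0,"dy":0,"dz":0,"ax":0,"ay":0,"az":0,"claw":0}])

```text
clock: 16.55
eef_pos: [499.4, -89.8, 197.9]
tool_rot: [-1.572, -0.001, 3.059]
force: [-1.0, 0.4, 0.6]
width: 42.9
```

Run:
```python
from h import *
s=read_state(); print(s['clock'],s['force'].round(1),np.abs(s['qd']).max()); print(finish_job())
```

```text
16.55 [-1.   0.4  0.6] 0.008981212179992412
the job is handed in; nothing more can be done
None
```

I handed the job in at about 16.6 s of the 48 s. I pushed the coaster square against the ledge with two half-open fingertips and tipped it up along the arc until it stood upright on its far side. I then pushed it over from behind, so it lay face up on the ledge, and pushed it on over the ledge.

**Position:** the last pictures put the coaster's centre about 53 mm (top view) and 51 mm (side view) behind the front edge. The front side is roughly 5 mm behind that edge, and the coaster is square to within 1°.

**Other objects:** the other objects I could see looked unmoved in the last pictures. I did not re-measure them, and the arm hid the bitters and the jigger in the final top view. The arm had withdrawn and read only sensor noise.

**Checks that disagreed:**
- **Fingertip height:** half open, the tips touched the tray with the reported TCP at z = -28 mm. They therefore stood about 32 mm behind the TCP, not the few millimetres I expected from the text, and I used the touched height from then on.
- **Position along the ledge:** the two camera views differed by about 7 mm. This is well inside the limits.

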